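# Set the clutch collar of a parked bench driver

## Robot

A 6-joint arm with a two-finger parallel gripper is mounted at the origin on the work surface. World frame = base frame: x ahead of the robot, y to its left, z up, the work surface at z = 0. Lengths are in m, angles in degrees, forces in N, time in s.
With the tool pointing down it reaches from about 0.4 to 0.825 m from the base axis. Payload 7 kg.
Tool frame: the origin (TCP) lies on the centre line of the jaws, within the pads' length; the fingertips stand 25 mm ahead of it and the grasp point (between the pads) lies 6 mm ahead of it; z points along the fingers, x is the direction in which the jaws open and shut, and the axes are right-handed (so a half turn about z gives the same grasp; the last joint's range is limited). The gripper opens to 85 mm and grips with 20 to 120 N. Pads are 22 mm wide; open, the fingers measure 114 mm over their backs; the gripper's body (76 mm by 85 mm) begins 54 mm behind the grasp point. The pads swing forward as they close: fully open they stand 13 mm farther back than shut.
Start: joints at [91.851, 20.546, 0.682, 0, -70.136, -16.507], TCP at [0.171, 0.653, 0.256] pointing down, gripper open.
Joint ranges: [-176.03, 176.03], [-82.01, 121.73], [-58.28, 71.71], [-173.87, 95.51], [-174.79, -0.11], [-173.66, 173.66]. Speed limits (degrees/s): [136.94, 136.94, 172.46, 180, 180, 180].

## Interface

Orientations are given as a 3x3 rotation matrix whose columns are the frame's x, y, z axes.
In Python, from rig import readout, camera, job gives the robot as it stands. The module is installed in compiled form; this text tells all that it offers.
- The arm moves only by the tool move_arm, never from a script. Its argument "targets" is a list of rows, each a list of 3 entries, a list of its own where there are three numbers: the shift along the tool's x, y, z in mm, then the turn about the tool's z in degrees, then the finger opening in mm, from 0 to 85.4. In form: [[[dx, dy, dz], roll, jaw], ...]. A call has 1 to 8 rows; each row shifts and turns the commanded pose from where the row before left it, along the tool's axes as they then stand; what a row does not reach is not made up. A row lasts 1/10 s, in which the tool goes at most 50 mm and 8.59 degrees, less where a joint would pass 70% of its speed; a pose out of reach is approached as far as the arm can. A call with a gripper value outside its range is refused whole. The fingers move at their own pace and stop on an object; "squeeze" is the grip in N (left out, the last holds). Time passes only in rows, so rows that do not move let the fingers close. It gives the time, the measured TCP pose, the force and the opening at its end, in the units of the state.
- readout.get_obs(): the state, without advancing time (a new reading comes with each control period).
- camera(name): name is "side" or "top"; returns a dict with "pixels" (384x512x3 uint8, red, green, blue), "mtx" (3x3 intrinsics, pixels), "k1" (the pictures are not rectified: a ray, as slopes to the right and down, at radius r is drawn at 1 + k1 r^2 times it, then the intrinsics apply), "pose" (4x4, takes a point from camera to world coordinates). Camera axes: x right, y down, z forward; pixel columns grow to the right and rows downward; lengths in m; the calibration is good to about 2 mm. A picture is of the moment at which its call begins. There is no depth.
- job.hand_in(): hands the job in, once; it reports no verdict.
The state is a dict: "time_s": time; "joint_positions": joint angles; "joint_velocities": joint speeds; "tau": joint torques, N m; "ee_pos": TCP position; "tcp_rot": TCP orientation; "force": force on the tool from outside, world axes, zero at the start; "ft_torque": the same for the moment, N m; "grip_width": opening from 0.0 (shut) to 1.0 (fully open).
Only numpy, scipy, OpenCV 4.12 (cv2) and the standard library are available. Lean on these libraries where they do the work, as an engineer would, in place of code of your own. Each camera call takes 0.05 s, during which the arm holds its last target.

## Task

Take the protective cap off the leaning screwdriver and stand it upright, rim down, wholly on the square bench mat. Then turn the driver's clutch collar until its black line points at 7 on the numbered scale, and let go. Leave the solder spool and the loose screwdriver where they lie.

Things in the scene. Friction and masses are not known exactly. Their poses are not given: they have to be found in the camera images.
- stand: Fixed steel stand with an electric screwdriver parked nose up in it; origin on the bench straight below the scale centre. Base plate 210 by 140 mm, 14 mm thick, reaching from x -70 to +140 mm. The driver's axis leans 30 degrees from vertical towards the stand's -x, roughly towards the robot.
- scale_center (a point): Centre of the driver's fixed black round scale plate, diameter 104 mm, 165 mm above the bench. z axis: the driver's axis, up and out of the nose, leaning 30 degrees. x axis: in the plate, up the slope, at number 5. White numbers 1 to 9 stand 44 mm from the axis, 20 degrees apart, growing clockwise seen from above the nose.
- collar_center (a point): Centre of the turning clutch collar, on the driver's axis 16.5 mm above the scale plate: a ribbed aluminium cylinder, diameter 46 mm, 30 mm long (its foot is 1.5 mm above the plate). A black line on its top and flank points at the set number. The fixed bit-holder nose, diameter 18 mm, stands 8.5 mm proud of the collar's top. z along the driver's axis, up; the point turns with the collar.
- collar (a joint): Turn of the collar in rad, growing clockwise seen from above the nose: 0 at number 1, 0.349 (20 degrees) more per number, 2.094 at number 7; stops at 0 and 2.793 (number 9). Spring detents (peak about 0.09 N m) click at each number and pull it in when let go close by. Starts between 1 and 4.
- cap_center (a point): Centre, half-way up, of the loose cap (88 mm tall, 100 to 200 g) that at first covers the collar: clear cup, outer diameter 57, inner 51, 50 mm tall, open below (45 mm deep), with a round grey knob on top. z towards the knob; rim at -44 mm. At first its rim rests on the scale plate, 2.5 mm of play round the collar, so it sags about 4 degrees past the driver axis: draw it off along that axis by over 45 mm.
- cap_knob (a point): Centre of the cap's grip knob: a grey cylinder, diameter 26 mm, 33 mm long, on the cap's axis, 27.5 mm above the cap's centre and 71.5 mm above its rim. z axis along the cap, out of the knob's end.
- mat: Fixed square black rubber bench mat, 150 mm by 150 mm, 4 mm thick, to the left or right of the stand; origin at the centre of its underside, x and y along its sides, z up.
- lamps: Bystander: fixed white board 150 mm square with three upright lamp holders and bulbs, 115 mm tall; origin at the centre of its underside. It stands on the other side of the stand from the mat.
- spool: Bystander: loose solder spool, 65 mm across, 56 mm tall, standing; origin at the centre of its underside.
- screwdriver: Bystander: loose hand screwdriver, 200 mm long, lying on the bench beyond the work; x axis along it, handle to -x.
Mind the look-alikes: they are no part of the job. What is shaped like the part that bears cap_center but orange is not meant. Several things have the shape of the mat; the one meant has the colours described above.

How it is judged:
By the outcome, as a careful person would: the job done as asked, in the order asked, and still so for the second after the job is handed in, with the robot touching nothing.
It also fails if it takes over 51 s, if anything falls off the work surface, if the arm or the gripper's body presses on something with over 40 N, if the wrist force passes 120 N, or if a joint passes its speed limit or range.

## Working session

There is one attempt and no reset: what is moved stays moved. The work goes in short steps, Python scripts to look and compute and a tool call to move; the robot and the scene stay as the last step left them, time stands still between calls to the robot, and variables do not carry over. Pictures are saved under pics/ and viewed, and the job is handed in when it is done.

Besides the shell and the picture viewer there is one more tool, called after ">>>" in YAML: its name, and indented under it one key for each argument. move_arm: Moves the arm, as the interface text tells. Its arguments: {"type":"object","properties":{"targets":{"type":"array"},"squeeze":{"type":"number"}},"required":["targets"]}

```bash
mkdir -p pics
python3 - <<'E'
from rig import readout,camera
import cv2,numpy as np
o=readout.get_obs()
for k,v in o.items(): print(k,np.round(v,3).tolist())
for n in("side","top"):
    c=camera(n); cv2.imwrite(f"pics/{n}0.png",c["pixels"][:,:,::-1]); print(n,c["mtx"].tolist(),c["k1"],np.round(c["pose"],4).tolist())
E
```

```text
time_s 0.0
joint_positions [91.851, 20.592, 0.633, -0.021, -70.136, -16.507]
joint_velocities [-0.051, 0.014, -0.088, 0.072, -0.086, 0.046]
tau [0.001, -58.331, 29.343, 6.937, -0.006, -0.0]
ee_pos [0.171, 0.653, 0.255]
tcp_rot [[-0.253, -0.967, -0.0], [-0.967, 0.253, -0.002], [0.002, -0.0, -1.0]]
force [-0.891, 0.329, 0.647]
ft_torque [-0.009, 0.018, -0.002]
grip_width 0.997
side [[385.8832533075183, 0.0, 254.962983176525], [0.0, 385.8832533075183, 191.07245329182336], [0.0, 0.0, 1.0]] -0.057290831932236254 [[0.7283, -0.4401, 0.5253, -0.0777], [-0.6851, -0.4847, 0.5438, -0.5843], [0.0153, -0.7559, -0.6545, 0.8828], [0.0, 0.0, 0.0, 1.0]]
top [[436.2409793197766, 0.0, 253.70256302565824], [0.0, 436.2409793197766, 185.00168662274834], [0.0, 0.0, 1.0]] 0.020522499832398455 [[0.0098, -0.981, 0.1936, 0.2601], [-0.9998, -0.0065, 0.018, -0.0009], [-0.0164, -0.1938, -0.9809, 1.3456], [0.0, 0.0, 0.0, 1.0]]
```

View pics/side0.png

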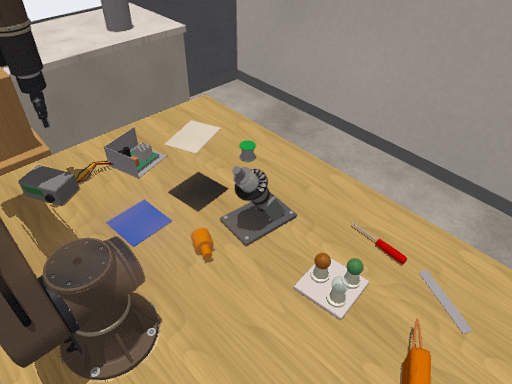

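View pics/top0.png

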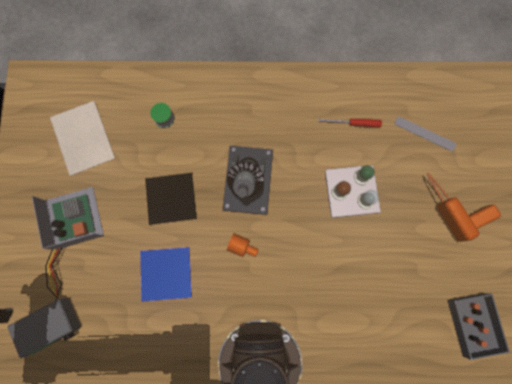

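The black mat is at top (171,199). Its look-alikes are a blue mat at (166,274) and a white one at (82,138). The cap is grey/clear on the stand at (246,183), and the orange look-alike lies at (241,245). The spool is at (162,115), the screwdriver at (352,123) and the lamps at (352,190). I'll check these in enlarged crops.

```bash
cat > h.py <<'E'
import numpy as np,cv2
from rig import readout,camera
def ray(c,u,v):
    K=c["mtx"];d=np.array([c["k1"],0,0,0,0.])
    p=cv2.undistortPoints(np.array([[[u,v]]],float),K,d)[0,0]
    r=c["pose"][:3,:3]@np.array([p[0],p[1],1]); return c["pose"][:3,3],r/np.linalg.norm(r)
def plane(c,u,v,z):
    o,r=ray(c,u,v); return o+r*(z-o[2])/r[2]
def tri(rs):
    A=np.zeros((3,3));b=np.zeros(3)
    for o,r in rs:
        P=np.eye(3)-np.outer(r,r);A+=P;b+=P@o
    x=np.linalg.solve(A,b); return x,[np.linalg.norm(np.cross(r,x-o)) for o,r in rs]
def proj(c,X):
    X=np.atleast_2d(X);R=c["pose"][:3,:3].T
    return cv2.projectPoints(X.astype(float),cv2.Rodrigues(R)[0],-R@c["pose"][:3,3],c["mtx"],np.array([c["k1"],0,0,0,0.]))[0][:,0]
def crop(c,u0,v0,u1,v1,s,name,pts=None):
    im=c["pixels"][:,:,::-1].copy()
    im=cv2.resize(im[v0:v1,u0:u1],None,fx=s,fy=s,interpolation=cv2.INTER_CUBIC)
    if pts is not None:
        for p in pts: cv2.circle(im,(int((p[0]+.5-u0)*s),int((p[1]+.5-v0)*s)),2,(0,0,255),-1)
    cv2.imwrite(name,im)
E
python3 - <<'E'
from h import *
crop(camera("side"),160,130,310,250,5,"pics/s1.png")
crop(camera("top"),130,135,290,255,5,"pics/t1.png")
E
```

```text
(no output)
```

View pics/s1.png

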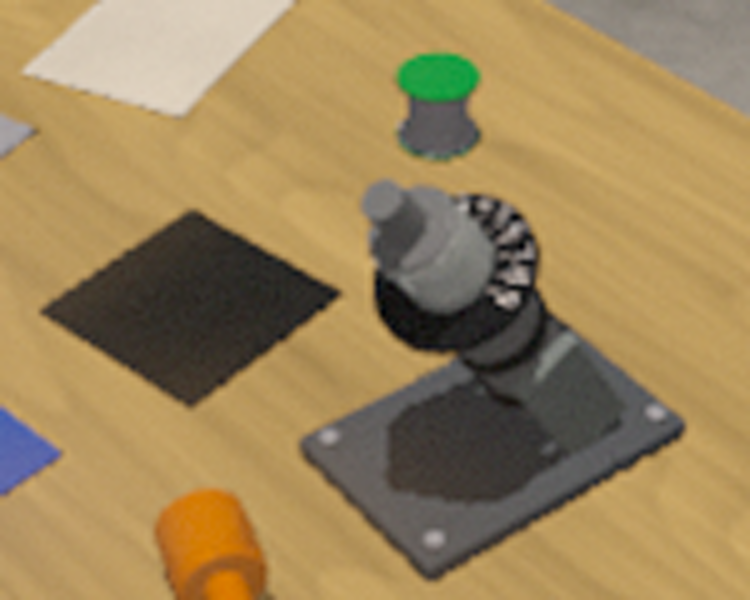

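View pics/t1.png

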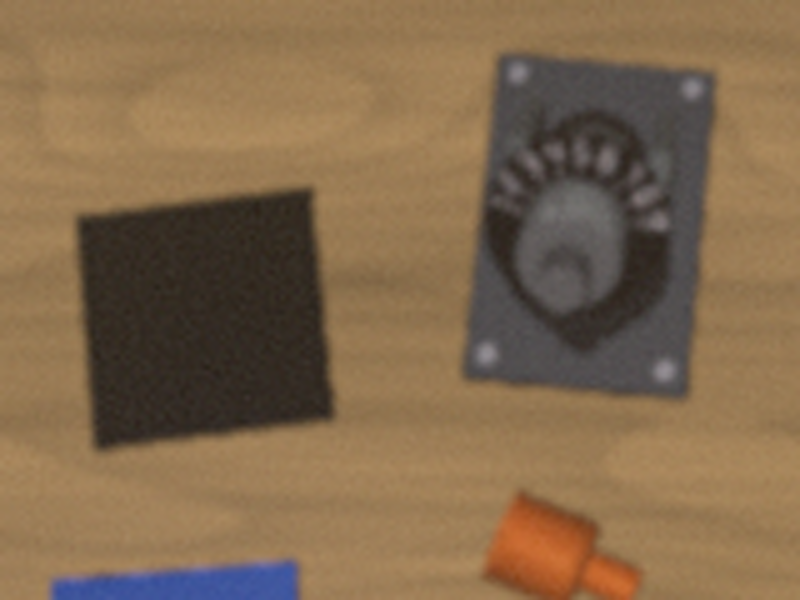

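```bash
cat > est.py <<'E'
from h import *
from scipy.optimize import least_squares
S=camera("side");T=camera("top")
px=lambda p,u0,v0:((np.array(p,float)+.5)/5-.5)+[u0,v0]
def fit(loc,tp,ti,sp,si,x0):
    tp=px(tp,130,135);sp=px(sp,160,130);loc=np.array(loc,float)
    def X(q):
        c,s=np.cos(q[2]),np.sin(q[2]);return np.c_[q[0]+c*loc[:,0]-s*loc[:,1],q[1]+s*loc[:,0]+c*loc[:,1],loc[:,2]]
    f=lambda q:np.r_[(proj(T,X(q)[ti])-tp).ravel(),(proj(S,X(q)[si])-sp).ravel()]
    r=least_squares(f,x0);print(np.round(r.x[:2],4),np.degrees(r.x[2]),np.round(r.fun,1));return r.x
z=.004;h=.075
mat=fit([[h,h,z],[h,-h,z],[-h,-h,z],[-h,h,z]],[(79,216),(312,189),(332,418),(97,447)],[0,1,2,3],[(194,210),(341,293),(191,406),(40,312)],[0,1,2,3],[.5,.2,0])
z=.014
st=fit([[.14,.07,z],[.14,-.07,z],[-.07,-.07,z],[-.07,.07,z]],[(500,56),(714,72),(687,397),(464,377)],[0,1,2,3],[(303,440),(432,570),(684,418)],[3,2,1],[.5,0,0])
# driver frame
yaw=st[2];ex=np.array([np.cos(yaw),np.sin(yaw),0]);ez=np.array([0,0,1.])
a=np.cos(np.pi/6)*ez-np.sin(np.pi/6)*ex; up=np.cos(np.pi/6)*ex+np.sin(np.pi/6)*ez
sc=np.array([st[0],st[1],.165])
print("axis",a,"up",up,"sc",sc)
np.savez("pose.npz",mat=mat,st=st,a=a,up=up,sc=sc)
y=np.cross(a,up)
pts=[sc+.052*(np.cos(t)*up+np.sin(t)*y) for t in np.linspace(0,6.28,40)]
# number positions: clockwise from above => number n at angle -(n-5)*20
pts+=[sc+.044*(np.cos(t)*up-np.sin(t)*y) for t in np.radians((np.arange(1,10)-5)*20)]
# cap approx sagged 4deg toward -up
t=np.radians(34);ac=np.cos(t)*ez-np.sin(t)*ex;uc=np.cos(t)*ex+np.sin(t)*ez
base=sc-0.0025*up
for d,r in((.0,.0285),(.05,.0285),(.055,.013),(.088,.013)):
    pts+=[base+d*ac+r*(np.cos(q)*uc+np.sin(q)*y) for q in np.linspace(0,6.28,20)]
crop(S,200,140,310,240,7,"pics/s2.png",proj(S,np.array(pts)));crop(T,215,140,285,220,7,"pics/t2.png",proj(T,np.array(pts)))
E
python3 est.py
```

```text
[0.4832 0.2829] 7.515045726123856 [-0.4 -0.6  0.3 -1.   0.8  0.2 -0.5  0.3 -0.3 -0.1  0.4  0.4 -0.4  0.5
 -0.6 -0.1]
[0.5083 0.0447] -4.4282495167742955 [-0.8 -1.3  0.5 -1.   0.5 -0.2 -0.2 -0.  -1.7  0.5 -0.5  0.8  0.5  0.8]
axis [-0.4985074   0.03860531  0.8660254 ] up [ 0.86344015 -0.06686635  0.5       ] sc [0.5083178  0.04473283 0.165     ]
```

```bash
python3 -c "
import cv2,numpy as np
a=cv2.imread('pics/s2.png');b=cv2.imread('pics/t2.png');a=cv2.resize(a,(420,382));b=cv2.resize(b,(380,434))
o=np.zeros((434,800,3),'uint8');o[:382,:420]=a;o[:,420:]=b;cv2.imwrite('pics/c2.png',o)"
```

```text
(no output)
```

View pics/c2.png

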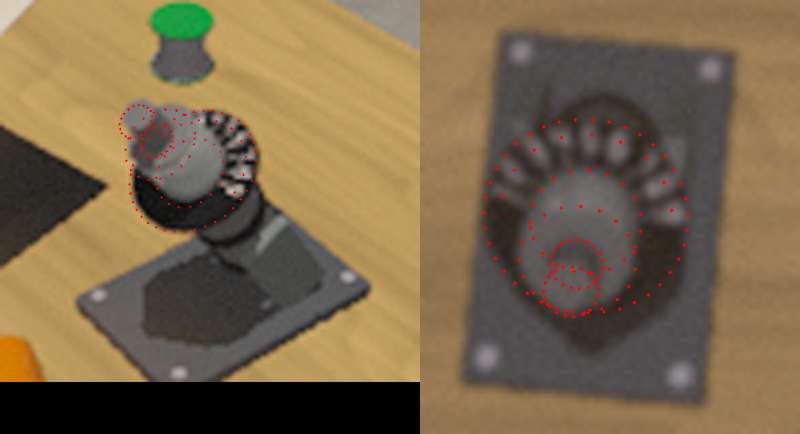

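Run:
```python
from h import *
S=camera("side");T=camera("top");P=np.load("pose.npz");sc,a,up=P["sc"],P["a"],P["up"]
t=np.radians(34);ex=np.array([a[0],a[1],0]);ex/=-np.linalg.norm(ex);ac=np.r_[0,0,np.cos(t)]-np.sin(t)*ex
k=sc-.0025*up+.088*ac
print(k,proj(S,k),proj(T,k), "tri",tri([ray(S,236.2,169.6),ray(T,242.2,192.2)]))
crop(S,225,155,275,210,12,"pics/s3.png",proj(S,np.array([k,sc])));crop(T,225,160,270,205,12,"pics/t3.png",proj(T,np.array([k,sc])))
import cv2
a=cv2.imread("pics/s3.png")[:540,:];b=cv2.imread("pics/t3.png");o=np.hstack([a,b]);cv2.imwrite("pics/c3.png",cv2.resize(o,(800,int(o.shape[0]*800/o.shape[1])))) ;print(o.shape)
```

```text
[0.45709712 0.04869945 0.23670531] [[235.06643974 171.25367027]] [[242.30612522 193.25721229]] tri (array([0.45982194, 0.04833354, 0.24098587]), [np.float64(0.0008669384685445748), np.float64(0.0008669384685446531)])
(540, 1140, 3)
```

View pics/c3.png

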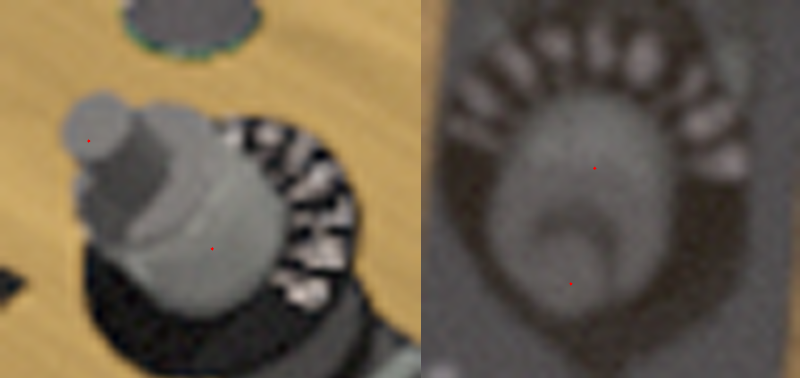

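```bash
cat > to.py <<'E'
import sys
from h import *
# usage: x y z [yaw of tool x deg]
o=readout.get_obs();R=np.array(o["tcp_rot"]);p=np.array(o["ee_pos"])
x,y,z=map(float,sys.argv[1:4]);cur=np.degrees(np.arctan2(R[1,0],R[0,0]));roll=0
if len(sys.argv)>4:
    roll=-((float(sys.argv[4])-cur+180)%360-180)
yaw=np.radians(cur-roll);c,s=np.cos(yaw),np.sin(yaw)
Rn=np.array([[c,s,0],[s,-c,0],[0,0,-1]])
print("t",o["time_s"],"yaw",round(cur,2),"pos",np.round(p,4),"z",np.round(R[:,2],3),"j",np.round(o["joint_positions"],0),"F",np.round(o["force"],1),"w",round(o["grip_width"],3))
print("roll",round(roll,2),"then tool delta mm",np.round(Rn.T@(np.array([x,y,z])-p)*1000,1))
E
python3 to.py .4655 .048 .32 -94.4
```

```text
t 0.4 yaw -104.65 pos [0.1708 0.653  0.2562] z [-0. -0. -1.] j [ 92.  21.   1.  -0. -70. -17.] F [ 0.1  0.5 -0.1] w 0.996
roll -10.25 then tool delta mm [ 580.6 -340.3  -63.8]
```

>>> move_arm:
  targets:
    - [[0,0,-32],-5.1,85]
    - [[0,0,-32],-5.1,85]
    - [[40,-23.4,0],0,85]
    - [[40,-23.4,0],0,85]
    - [[40,-23.4,0],0,85]
    - [[40,-23.4,0],0,85]
    - [[40,-23.4,0],0,85]
    - [[40,-23.4,0],0,85]
  squeeze: 60

```text
time_s: 1.2
ee_pos: [0.2926, 0.401, 0.3205]
tcp_rot: [[-0.077, -0.997, 0.0], [-0.997, 0.077, 0.001], [-0.001, -0.0, -1.0]]
force: [0.7, -0.5, 0.8]
grip_width: 0.995
```

```bash
python3 to.py .4655 .048 .32 -94.4
```

```text
t 1.2 yaw -94.43 pos [0.2926 0.401  0.3205] z [ 0.     0.001 -1.   ] j [ 77.   1. -15.   0. -73.   9.] F [ 0.7 -0.5  0.8] w 0.995
roll -0.03 then tool delta mm [ 338.7 -199.5    0.5]
```

>>> move_arm:
  targets:
    - [[42.3,-25,0],0,85]
    - [[42.3,-25,0],0,85]
    - [[42.3,-25,0],0,85]
    - [[42.3,-25,0],0,85]
    - [[42.3,-25,0],0,85]
    - [[42.3,-25,0],0,85]
    - [[42.3,-25,0],0,85]
    - [[42.3,-25,0],0,85]

```text
time_s: 2.0
ee_pos: [0.4657, 0.0479, 0.3209]
tcp_rot: [[-0.077, -0.997, 0.001], [-0.997, 0.077, 0.001], [-0.001, -0.001, -1.0]]
force: [0.8, 1.4, 0.5]
grip_width: 0.992
```

```bash
python3 to.py .4655 .048 .239 -94.4;python3 to.py .4655 .048 .239 -94.4
```

```text
t 2.0 yaw -94.44 pos [0.4657 0.0479 0.3209] z [ 0.001  0.001 -1.   ] j [ 30.  -2. -18.   0. -74.  55.] F [0.8 1.4 0.5] w 0.992
roll -0.04 then tool delta mm [-0.   0.2 81.9]
t 2.0 yaw -94.44 pos [0.4657 0.0479 0.3209] z [ 0.001  0.001 -1.   ] j [ 30.  -2. -18.   0. -74.  55.] F [0.8 1.4 0.5] w 0.992
roll -0.04 then tool delta mm [-0.   0.2 81.9]
```

>>> move_arm:
  targets:
    - [[0,0,45],0,85]
    - [[0,0,37],0,85]
    - [[0,0,0],0,85]
    - [[0,0,0],0,85]

```text
time_s: 2.4
ee_pos: [0.4656, 0.0498, 0.2392]
tcp_rot: [[-0.077, -0.997, -0.0], [-0.997, 0.077, -0.001], [0.001, -0.0, -1.0]]
force: [-0.7, -0.0, 1.1]
grip_width: 0.996
```

```bash
python3 to.py .4655 .048 .239 -94.4
python3 - <<'E'
from h import *
S=camera("side");T=camera("top")
crop(S,200,120,300,220,6,"pics/s4.png");crop(T,210,140,290,220,6,"pics/t4.png")
a=cv2.imread("pics/s4.png");b=cv2.imread("pics/t4.png");cv2.imwrite("pics/c4.png",cv2.resize(np.hstack([a[:480],b]),(800,356)))
E
```

```text
t 2.4 yaw -94.43 pos [0.4656 0.0498 0.2392] z [-0.    -0.001 -1.   ] j [ 30.   1. -26.   0. -63.  55.] F [-0.7 -0.   1.1] w 0.996
roll -0.03 then tool delta mm [ 1.8 -0.1  0.2]
```

View pics/c4.png

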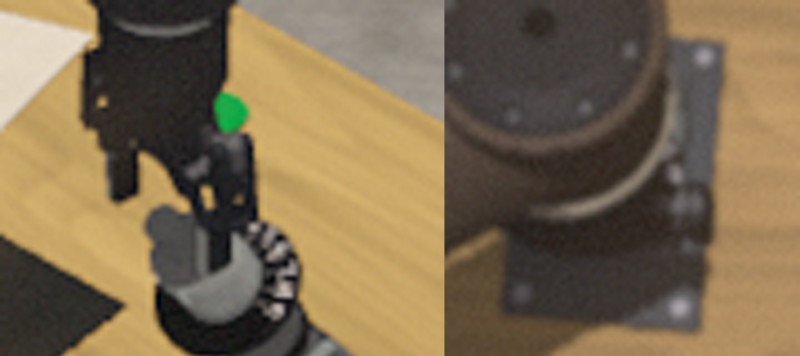

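>>> move_arm:
  targets:
    - [[1.8,0,0],0,60]
    - [[0,0,0],0,40]
    - [[0,0,0],0,28]
    - [[0,0,0],0,20]
    - [[0,0,0],0,20]
    - [[0,0,0],0,20]
  squeeze: 40

```text
time_s: 3.1
ee_pos: [0.4653, 0.0483, 0.2388]
tcp_rot: [[-0.077, -0.997, 0.001], [-0.997, 0.077, 0.0], [-0.0, -0.001, -1.0]]
force: [-0.8, 1.9, 5.4]
grip_width: 0.298
```

```bash
python3 to.py .4655 .048 .239 -94.4
python3 - <<'E'
from h import *
S=camera("side");T=camera("top")
crop(S,200,120,300,220,6,"pics/s5.png")
E
```

```text
t 3.1 yaw -94.44 pos [0.4653 0.0483 0.2388] z [ 0.001  0.    -1.   ] j [ 30.   1. -26.   0. -63.  55.] F [-0.8  1.9  5.4] w 0.298
roll -0.04 then tool delta mm [ 0.3 -0.2 -0.2]
```

View pics/s5.png

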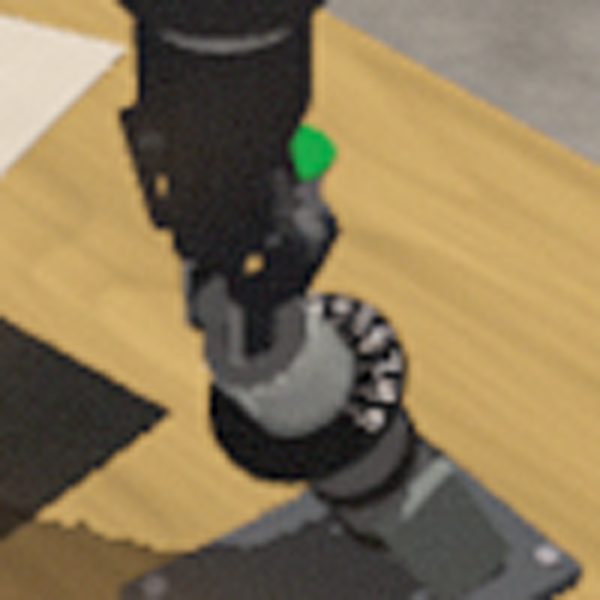

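>>> move_arm:
  targets:
    - [[0,2.5,-4.33],0,15]
    - [[0,5,-8.66],0,15]
    - [[0,5,-8.66],0,15]
    - [[0,5,-8.66],0,15]
  squeeze: 60

```text
time_s: 3.6
ee_pos: [0.4467, 0.0493, 0.2692]
tcp_rot: [[-0.078, -0.997, -0.001], [-0.997, 0.078, -0.0], [0.0, 0.001, -1.0]]
force: [0.7, -0.2, -2.1]
grip_width: 0.286
```

```bash
python3 to.py .4655 .048 .239 -94.4
python3 - <<'E'
from h import *
S=camera("side");T=camera("top")
crop(S,200,120,300,220,6,"pics/s6.png")
E
```

```text
t 3.6 yaw -94.46 pos [0.4467 0.0493 0.2692] z [-0.001 -0.    -1.   ] j [ 32.  -2. -25.  -0. -67.  54.] F [ 0.7 -0.2 -2.1] w 0.286
roll -0.06 then tool delta mm [ -0.1 -18.8  30.2]
```

View pics/s6.png

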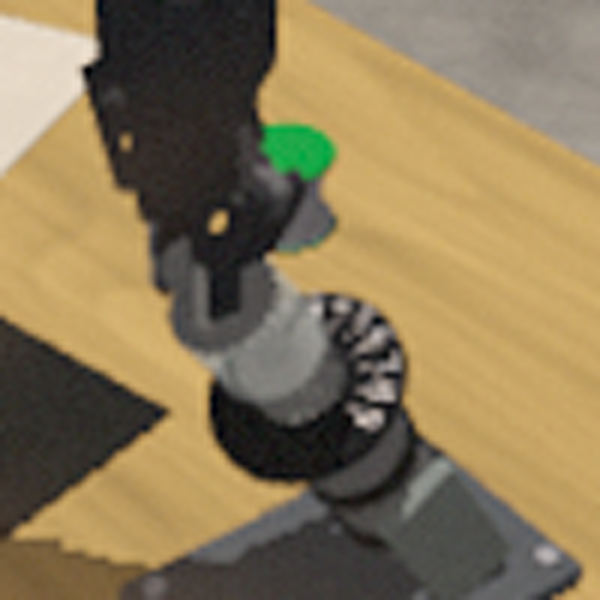

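The cap is coming off cleanly, with the collar now showing below its rim at about (320,390). I'll draw it another 40 mm.

>>> move_arm:
  targets:
    - [[0,5,-8.66],0,15]
    - [[0,5,-8.66],0,15]
    - [[0,5,-8.66],0,15]
    - [[0,5,-8.66],0,15]
    - [[0,2,-15],0,15]
    - [[0,0,-15],0,15]

```text
time_s: 4.3
ee_pos: [0.4251, 0.0511, 0.3343]
tcp_rot: [[-0.077, -0.997, 0.0], [-0.997, 0.077, 0.0], [-0.0, -0.0, -1.0]]
force: [0.7, 0.2, -1.3]
grip_width: 0.287
```

```bash
python3 to.py .4352 .2829 .2 -94.4
python3 - <<'E'
from h import *
S=camera("side");T=camera("top")
crop(S,180,90,300,220,5,"pics/s7.png")
E
```

```text
t 4.3 yaw -94.44 pos [0.4251 0.0511 0.3343] z [ 0.  0. -1.] j [ 33.  -6. -21.  -0. -76.  52.] F [ 0.7  0.2 -1.3] w 0.287
roll -0.04 then tool delta mm [-231.9    7.7  134.3]
```

View pics/s7.png

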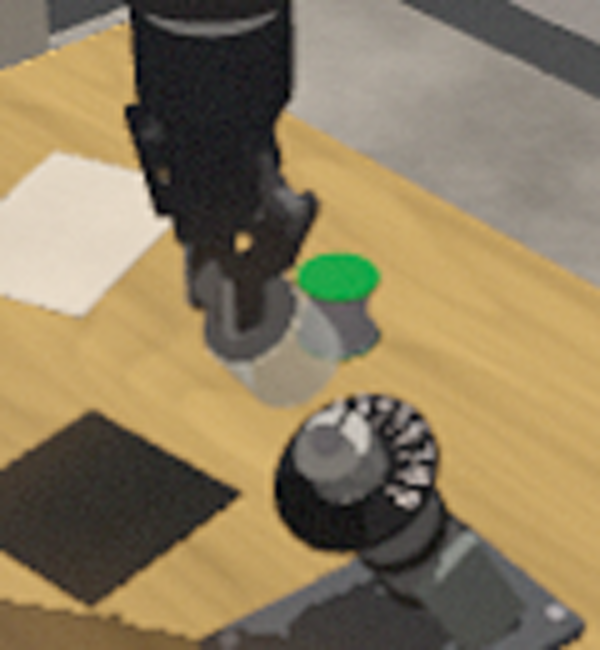

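>>> move_arm:
  targets:
    - [[-40,0,0],0,15]
    - [[-40,1,0],0,15]
    - [[-40,2,0],0,15]
    - [[-40,2,25],0,15]
    - [[-40,2,40],0,15]
    - [[-32,1,37],0,15]
    - [[0,0,40],0,15]
    - [[0,0,40],0,15]
  squeeze: 20

```text
time_s: 5.2
ee_pos: [0.435, 0.2791, 0.1537]
tcp_rot: [[-0.076, -0.997, -0.001], [-0.997, 0.076, -0.0], [0.0, 0.001, -1.0]]
force: [0.5, 0.7, -2.2]
grip_width: 0.283
```

```bash
python3 to.py .4352 .2829 .1 -94.4
python3 - <<'E'
from h import *
S=camera("side");T=camera("top")
crop(S,140,110,260,230,5,"pics/s8.png")
crop(T,130,135,250,255,5,"pics/t8.png")
E
```

```text
t 5.2 yaw -94.38 pos [0.435  0.2791 0.1537] z [-0.001 -0.    -1.   ] j [ 54.  11. -27.  -0. -52.  31.] F [ 0.5  0.7 -2.2] w 0.283
roll 0.02 then tool delta mm [-3.8  0.  53.7]
```

View pics/s8.png

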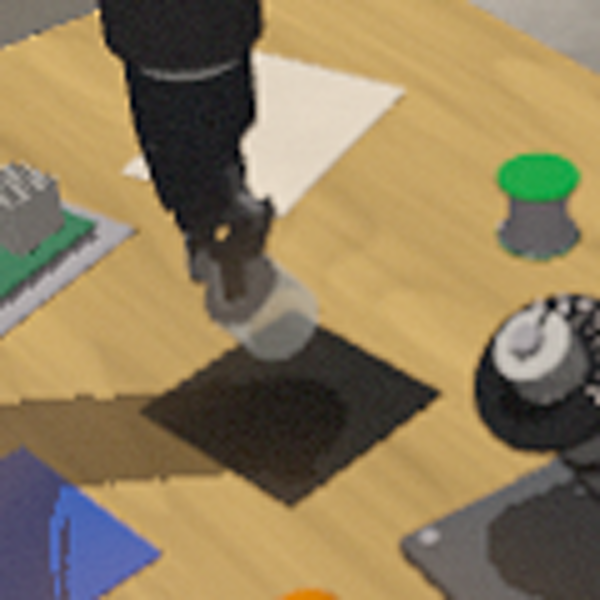

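View pics/t8.png

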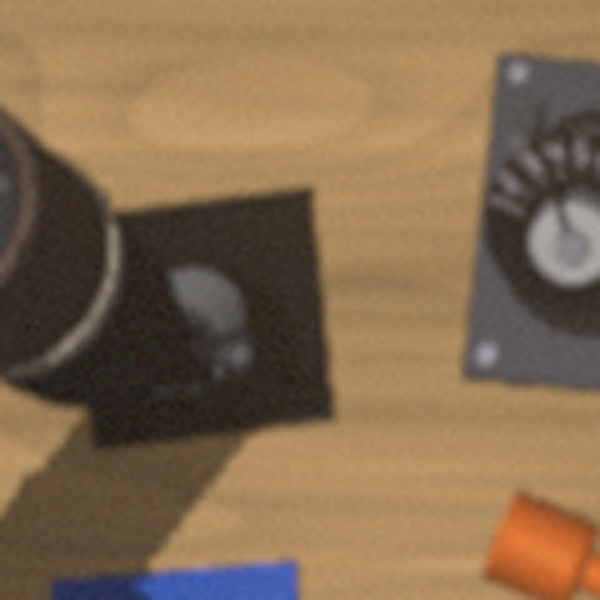

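>>> move_arm:
  targets:
    - [[-3.8,0,25],0,15]
    - [[0,0,25],0,15]
    - [[0,0,7],0,15]
    - [[0,0,3],0,15]
    - [[0,0,0],0,15]

```text
time_s: 5.8
ee_pos: [0.4365, 0.2827, 0.0972]
tcp_rot: [[-0.078, -0.997, 0.001], [-0.997, 0.078, 0.001], [-0.001, -0.001, -1.0]]
force: [0.7, 0.1, -1.8]
grip_width: 0.287
```

>>> move_arm:
  targets:
    - [[0,0,2],0,15]
    - [[0,0,0],0,15]

```text
time_s: 6.0
ee_pos: [0.4363, 0.2826, 0.0948]
tcp_rot: [[-0.078, -0.997, 0.001], [-0.997, 0.078, 0.001], [-0.001, -0.001, -1.0]]
force: [-1.2, 0.5, -1.2]
grip_width: 0.287
```

>>> move_arm:
  targets:
    - [[0,0,2],0,15]
    - [[0,0,0],0,15]

```text
time_s: 6.2
ee_pos: [0.4359, 0.2822, 0.092]
tcp_rot: [[-0.078, -0.997, 0.0], [-0.997, 0.078, 0.0], [-0.0, -0.0, -1.0]]
force: [-0.5, -0.0, -2.6]
grip_width: 0.282
```

>>> move_arm:
  targets:
    - [[0,0,2],0,15]
    - [[0,0,0],0,15]

```text
time_s: 6.4
ee_pos: [0.4363, 0.2825, 0.0913]
tcp_rot: [[-0.077, -0.997, 0.001], [-0.997, 0.077, 0.0], [-0.0, -0.001, -1.0]]
force: [-4.2, -1.9, 12.0]
grip_width: 0.289
```

>>> move_arm:
  targets:
    - [[0,-5,-0.8],0,15]
    - [[0,-5,-0.6],0,15]
    - [[0,-5,-0.4],0,15]
    - [[0,-5,0],0,15]
    - [[0,0,0],0,15]

```text
time_s: 6.9
ee_pos: [0.4568, 0.2808, 0.0917]
tcp_rot: [[-0.078, -0.997, 0.001], [-0.997, 0.078, 0.0], [-0.0, -0.001, -1.0]]
force: [2.0, -0.5, 0.2]
grip_width: 0.285
```

```bash
python3 to.py .4832 .2829 .088 -94.4
python3 - <<'E'
from h import *
S=camera("side")
crop(S,140,110,260,230,5,"pics/s9.png")
E
```

```text
t 6.9 yaw -94.46 pos [0.4568 0.2808 0.0917] z [ 0.001  0.    -1.   ] j [ 53.  17. -29.   0. -44.  33.] F [ 2.  -0.5  0.2] w 0.285
roll -0.06 then tool delta mm [ -4.1 -26.2   3.7]
```

View pics/s9.png

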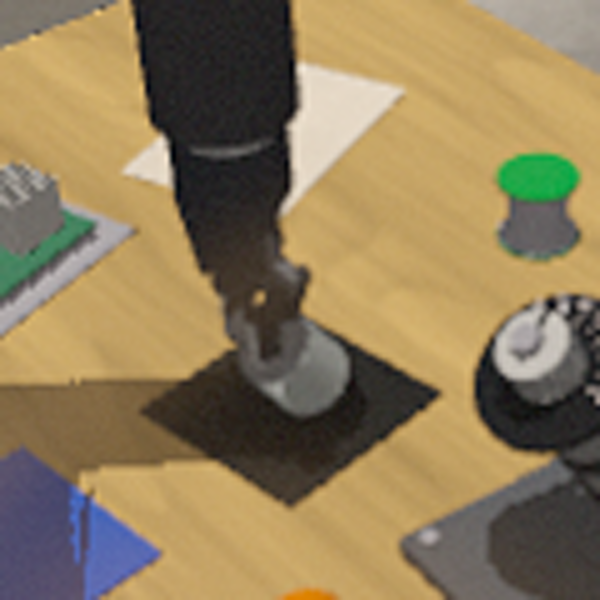

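>>> move_arm:
  targets:
    - [[0,-3,1],0,15]
    - [[0,-5,0.3],0,15]
    - [[0,-5,0.5],0,15]
    - [[0,-5,0.7],0,15]
    - [[0,0,0],0,15]

```text
time_s: 7.45
ee_pos: [0.475, 0.2801, 0.0919]
tcp_rot: [[-0.077, -0.997, 0.002], [-0.997, 0.077, 0.002], [-0.002, -0.002, -1.0]]
force: [-6.4, -0.9, 26.0]
grip_width: 0.284
```

```bash
python3 to.py .4832 .2829 .088 -94.4
python3 - <<'E'
from h import *
S=camera("side")
crop(S,140,110,260,230,5,"pics/s10.png")
E
```

```text
t 7.45 yaw -94.39 pos [0.475  0.2801 0.0919] z [ 0.002  0.002 -1.   ] j [ 51.  18. -27.   0. -45.  35.] F [-6.4 -0.9 26. ] w 0.284
roll 0.01 then tool delta mm [-3.4 -8.   3.9]
```

View pics/s10.png

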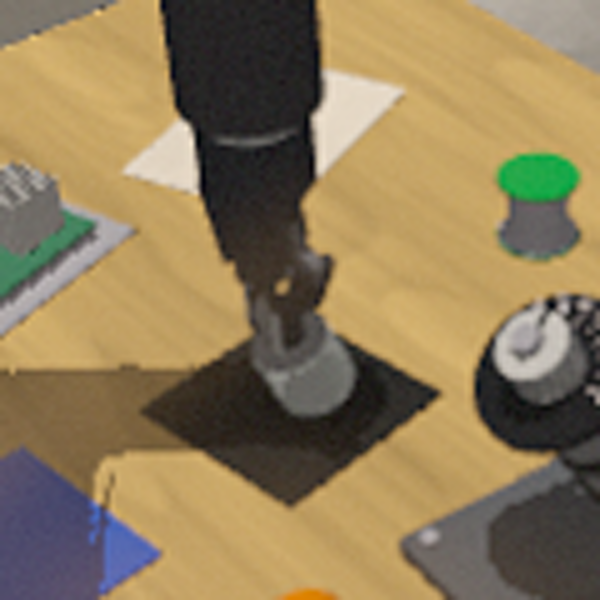

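>>> move_arm:
  targets:
    - [[0,-3,-0.8],0,15]
    - [[0,-4,0],0,15]
    - [[0,-4,0],0,15]
    - [[0,0,0],0,15]

```text
time_s: 7.9
ee_pos: [0.485, 0.2789, 0.0913]
tcp_rot: [[-0.077, -0.997, 0.001], [-0.997, 0.077, 0.001], [-0.001, -0.001, -1.0]]
force: [-5.2, 0.4, 15.3]
grip_width: 0.286
```

```bash
python3 to.py .4832 .2829 .088 -94.4
python3 - <<'E'
from h import *
S=camera("side")
crop(S,140,110,260,230,5,"pics/s11.png")
E
```

```text
t 7.9 yaw -94.44 pos [0.485  0.2789 0.0913] z [ 0.001  0.001 -1.   ] j [ 50.  19. -26.  -0. -45.  36.] F [-5.2  0.4 15.3] w 0.286
roll -0.04 then tool delta mm [-3.9  2.1  3.3]
```

View pics/s11.png

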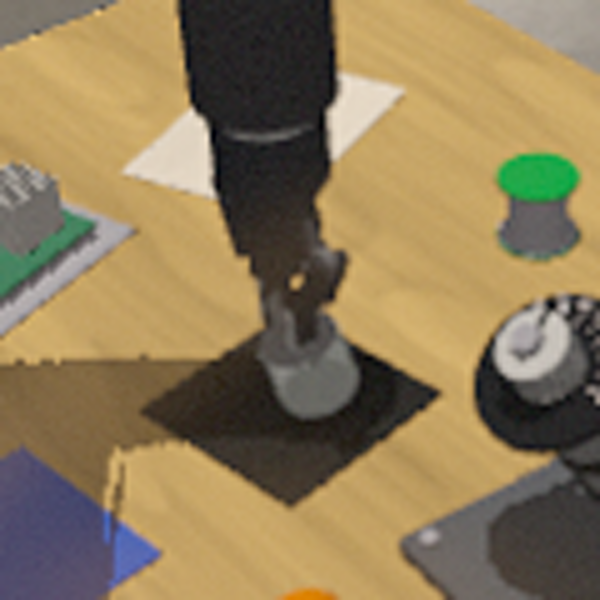

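>>> move_arm:
  targets:
    - [[0,-3,0.5],0,15]
    - [[0,-2,0.7],0,15]
    - [[0,-1,0.7],0,15]
    - [[0,0,0],0,15]

```text
time_s: 8.35
ee_pos: [0.4915, 0.2786, 0.09]
tcp_rot: [[-0.077, -0.997, 0.002], [-0.997, 0.077, 0.001], [-0.001, -0.002, -1.0]]
force: [-4.4, -1.3, 17.6]
grip_width: 0.287
```

```bash
python3 to.py .4832 .2829 .088 -94.4
python3 - <<'E'
from h import *
S=camera("side");T=camera("top")
crop(S,180,150,230,200,12,"pics/s12.png")
crop(T,130,150,230,230,6,"pics/t12.png")
E
```

```text
t 8.35 yaw -94.41 pos [0.4915 0.2786 0.09  ] z [ 0.002  0.001 -1.   ] j [ 49.  20. -25.   0. -45.  36.] F [-4.4 -1.3 17.6] w 0.287
roll -0.01 then tool delta mm [-3.7  8.6  2. ]
```

View pics/s12.png

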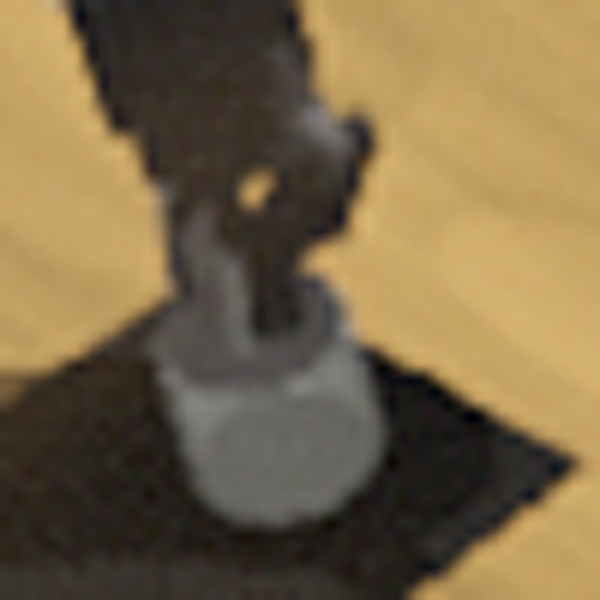

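View pics/t12.png

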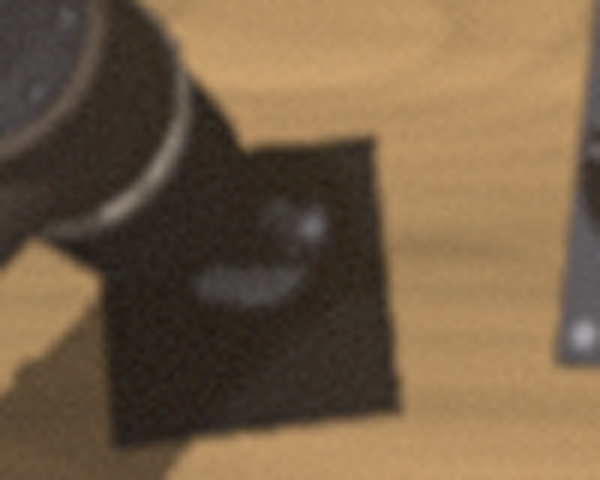

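>>> move_arm:
  targets:
    - [[0,-2,0.5],0,15]
    - [[0,-1,0.5],0,15]
    - [[0,0,0],0,15]
    - [[0,0,0],0,40]
    - [[0,0,0],0,60]
    - [[0,0,0],0,85]
    - [[0,0,0],0,85]
    - [[0,0,0],0,85]

```text
time_s: 9.25
ee_pos: [0.4936, 0.2776, 0.0868]
tcp_rot: [[-0.078, -0.997, -0.0], [-0.997, 0.078, -0.0], [0.0, 0.0, -1.0]]
force: [0.9, -0.8, -0.4]
grip_width: 0.999
```

```bash
python3 to.py .4832 .2829 .088 -94.4
python3 - <<'E'
from h import *
S=camera("side");T=camera("top")
crop(S,180,150,230,200,12,"pics/s13.png")
E
```

```text
t 9.25 yaw -94.46 pos [0.4936 0.2776 0.0868] z [-0. -0. -1.] j [ 49.  20. -25.  -0. -45.  36.] F [ 0.9 -0.8 -0.4] w 0.999
roll -0.06 then tool delta mm [-4.5 10.8 -1.2]
```

View pics/s13.png

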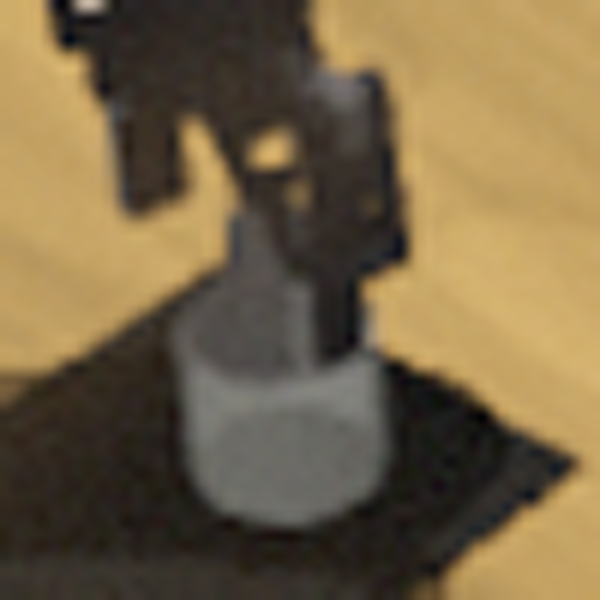

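>>> move_arm:
  targets:
    - [[0,0,-20],0,85]
    - [[0,0,-40],0,85]
    - [[0,0,-45],0,85]
    - [[0,0,-45],0,85]
    - [[0,0,-45],0,85]
    - [[0,0,0],0,85]

```text
time_s: 9.95
ee_pos: [0.4961, 0.2793, 0.2893]
tcp_rot: [[-0.077, -0.997, 0.009], [-0.997, 0.077, 0.007], [-0.008, -0.008, -1.0]]
force: [0.3, -0.1, -1.2]
grip_width: 0.996
```

```bash
python3 to.py .4832 .2829 .088 -94.4
python3 - <<'E'
from h import *
S=camera("side");T=camera("top");P=np.load("pose.npz");sc,a,up=P["sc"],P["a"],P["up"]
pts=np.array([sc+.040*a,sc])
print(proj(S,pts),proj(T,pts))
crop(S,160,135,290,235,6,"pics/s14.png")
crop(S,225,155,275,205,12,"pics/s15.png",proj(S,pts));crop(T,223,163,273,213,12,"pics/t15.png",proj(T,pts))
E
```

```text
t 9.95 yaw -94.41 pos [0.4961 0.2793 0.2893] z [ 0.009  0.007 -1.   ] j [ 49.   9. -11.   0. -70.  36.] F [ 0.3 -0.1 -1.2] w 0.996
roll -0.01 then tool delta mm [ -2.6  13.2 201.3]
[[244.2544237  177.44065359]
 [249.74921928 184.09037824]] [[243.96445935 184.19297731]
 [245.10372258 179.57731067]]
```

View pics/s14.png

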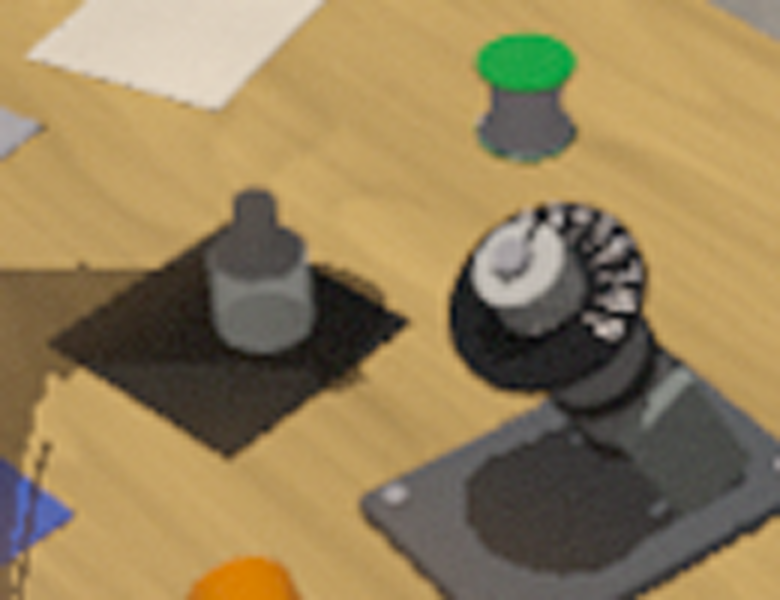

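View pics/s15.png

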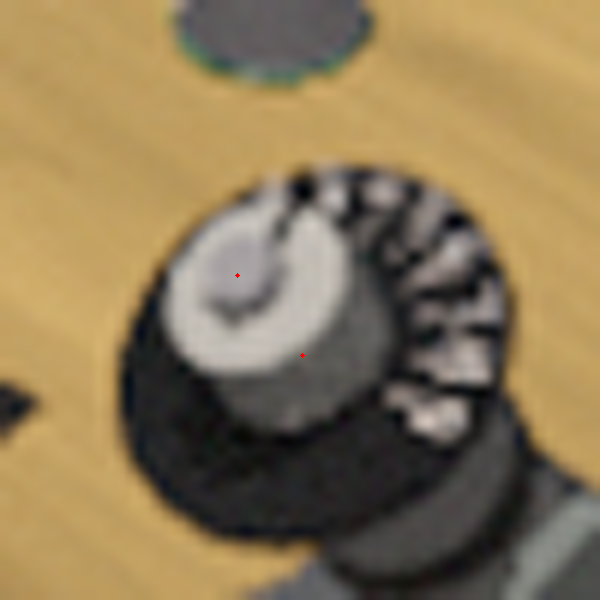

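View pics/t15.png

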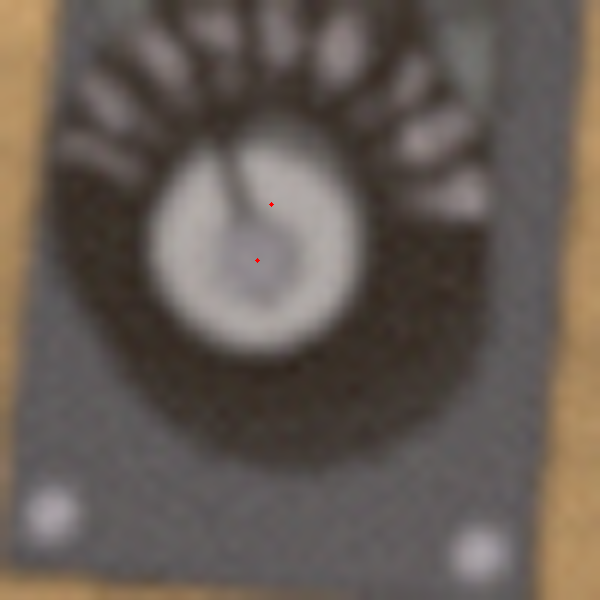

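```bash
cat > line.py <<'E'
from h import *
P=np.load("pose.npz");sc,a,up=P["sc"],P["a"],P["up"];y=np.cross(a,up)
def meas(c,name):
    g=cv2.cvtColor(c["pixels"],cv2.COLOR_RGB2GRAY).astype(np.float32)
    best=None
    ns=np.arange(0,10.01,.05)
    for dx in np.arange(-1.5,1.6,.5):
      for dy in np.arange(-1.5,1.6,.5):
        prof=[]
        for n in ns:
            t=np.radians((n-5)*20)
            X=np.array([sc+.0315*a+r*(np.cos(t)*up-np.sin(t)*y) for r in np.linspace(.012,.020,6)])
            p=proj(c,X).astype(np.float32)+np.float32([dx,dy]);
            prof.append(cv2.remap(g,p[:,:1],p[:,1:],cv2.INTER_LINEAR).mean())
        prof=np.array(prof)
        if (dx,dy)==(0,0): print(name,"dark at",ns[prof.argmin()],prof.min().round(),np.median(prof).round())
        k=prof.argmin(); s=np.median(prof)-prof.min()
        if best is None or s>best[0]: best=(s,ns[k],dx,dy)
    print(name,"best contrast",best)
for n in("side","top"): meas(camera(n),n)
E
python3 line.py
```

```text
side dark at 3.9000000000000004 118.0 183.0
side best contrast (np.float32(77.308266), np.float64(4.0), np.float64(0.5), np.float64(-1.0))
top dark at 3.8000000000000003 112.0 164.0
top best contrast (np.float32(54.786293), np.float64(4.05), np.float64(-1.0), np.float64(-1.5))
```

```bash
python3 to.py .497 .0456 .25 -71.4
```

```text
t 10.15 yaw -94.47 pos [0.4932 0.2773 0.281 ] z [-0.001 -0.001 -1.   ] j [ 49.   9. -11.  -0. -70.  36.] F [-0.   0.5 -0.9] w 0.994
roll -23.07 then tool delta mm [220.8  70.3  31. ]
```

>>> move_arm:
  targets:
    - [[0,0,0],-7.7,85]
    - [[0,0,0],-7.7,85]
    - [[0,0,0],-7.7,85]
    - [[44,14,0],0,85]
    - [[44,14,0],0,85]
    - [[44,14,0],0,85]
    - [[44,14,0],0,85]
    - [[44.8,14.3,0],0,85]
  squeeze: 30

```text
time_s: 10.95
ee_pos: [0.4968, 0.0442, 0.2806]
tcp_rot: [[0.32, -0.947, -0.002], [-0.947, -0.32, -0.001], [0.0, 0.003, -1.0]]
force: [1.6, 0.6, -0.6]
grip_width: 0.998
```

>>> move_arm:
  targets:
    - [[0,0,20],0,85]
    - [[0,0,11],0,85]
    - [[0,0,0],0,85]
    - [[0,0,0],0,85]

```text
time_s: 11.35
ee_pos: [0.4977, 0.0466, 0.2506]
tcp_rot: [[0.321, -0.947, -0.001], [-0.947, -0.321, -0.001], [0.001, 0.002, -1.0]]
force: [-0.1, 0.7, 0.6]
grip_width: 0.994
```

```bash
python3 to.py .497 .0456 .201 -71.4
```

```text
t 11.35 yaw -71.29 pos [0.4977 0.0466 0.2506] z [-0.001 -0.001 -1.   ] j [ 28.   4. -21.   0. -65.  81.] F [-0.1  0.7  0.6] w 0.994
roll 0.11 then tool delta mm [ 0.7  1.  49.6]
```

>>> move_arm:
  targets:
    - [[0.7,1,25],0,85]
    - [[0,0,18],0,85]
    - [[0,0,6.6],0,70]
    - [[0,0,0],0,60]
    - [[0,0,0],0,60]

```text
time_s: 11.85
ee_pos: [0.4977, 0.0456, 0.2025]
tcp_rot: [[0.321, -0.947, 0.001], [-0.947, -0.321, 0.0], [0.0, -0.001, -1.0]]
force: [-0.1, -0.0, -0.4]
grip_width: 0.704
```

```bash
python3 to.py .497 .0456 .201 -71.4
python3 - <<'E'
from h import *
S=camera("side");T=camera("top")
crop(S,215,130,295,210,7,"pics/s16.png")
E
```

```text
t 11.85 yaw -71.3 pos [0.4977 0.0456 0.2025] z [ 0.001  0.    -1.   ] j [ 28.   6. -26.   0. -58.  81.] F [-0.1 -0.  -0.4] w 0.704
roll 0.1 then tool delta mm [-0.2  0.6  1.5]
```

View pics/s16.png

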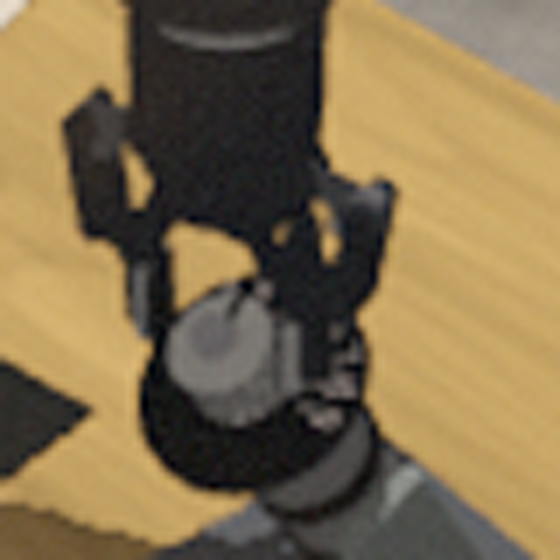

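Both fingers straddle the collar, with their tips at about (145,330) and (315,370). I'll close and watch the force.

>>> move_arm:
  targets:
    - [[0,0,1],0,52]
    - [[0,0,0],0,45]
    - [[0,0,0],0,38]
    - [[0,0,0],0,38]
    - [[0,0,0],0,38]

```text
time_s: 12.45
ee_pos: [0.4973, 0.0455, 0.2016]
tcp_rot: [[0.32, -0.947, 0.001], [-0.947, -0.32, 0.001], [-0.001, -0.002, -1.0]]
force: [-3.1, 2.6, 6.0]
grip_width: 0.542
```

>>> move_arm:
  targets:
    - [[0,0,0],5,38]
    - [[0,0,0],6,38]
    - [[0,0,0],6,38]
    - [[0,0,0],6,38]

```text
time_s: 12.85
ee_pos: [0.4981, 0.0463, 0.2012]
tcp_rot: [[-0.08, -0.997, 0.003], [-0.997, 0.08, 0.003], [-0.003, -0.003, -1.0]]
force: [5.7, 2.9, -6.1]
grip_width: 0.524
```

>>> move_arm:
  targets:
    - [[0,0,0],6,38]
    - [[0,0,0],6,38]
    - [[0,0,0],6,38]
    - [[0,0,0],5,38]
    - [[0,0,0],0,38]

```text
time_s: 13.35
ee_pos: [0.4968, 0.0471, 0.203]
tcp_rot: [[-0.461, -0.887, 0.002], [-0.887, 0.461, 0.004], [-0.005, 0.0, -1.0]]
force: [-16.1, 11.4, 21.6]
grip_width: 0.523
```

```bash
python3 to.py .497 .0456 .201 -71.4
python3 - <<'E'
from h import *
S=camera("side");T=camera("top")
crop(S,215,130,295,210,7,"pics/s17.png")
E
```

```text
t 13.35 yaw -117.45 pos [0.4968 0.0471 0.203 ] z [ 0.002  0.004 -1.   ] j [ 28.   6. -26.  -0. -58.  35.] F [-16.1  11.4  21.6] w 0.523
roll -46.05 then tool delta mm [1.5 0.3 2. ]
```

View pics/s17.png

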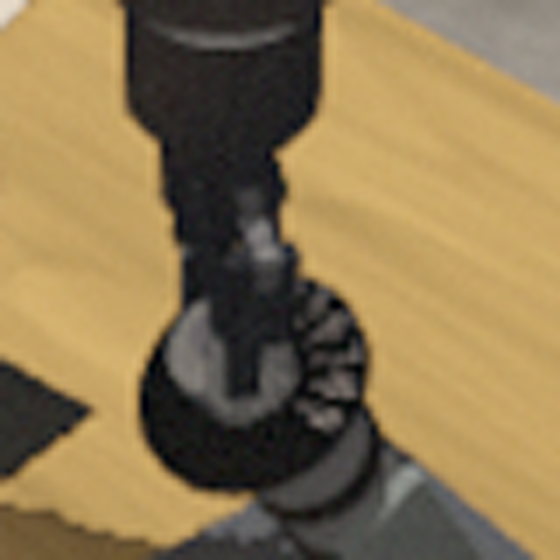

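>>> move_arm:
  targets:
    - [[0,0,0],0,55]
    - [[0,0,0],0,70]
    - [[0,0,-10],0,85]
    - [[0,0,-30],0,85]
    - [[0,0,-30],0,85]
    - [[0,0,0],0,85]

```text
time_s: 14.05
ee_pos: [0.4992, 0.0452, 0.2752]
tcp_rot: [[-0.459, -0.888, 0.007], [-0.888, 0.459, 0.001], [-0.004, -0.005, -1.0]]
force: [0.0, 0.4, 0.1]
grip_width: 0.993
```

```bash
python3 to.py .497 .0456 .271 -82.9; python3 line.py
python3 - <<'E'
from h import *
S=camera("side");T=camera("top")
crop(S,225,155,275,205,12,"pics/s18.png")
E
```

```text
t 14.05 yaw -117.34 pos [0.4992 0.0452 0.2752] z [ 0.007  0.001 -1.   ] j [ 28.   3. -19.   0. -67.  35.] F [0.  0.4 0.1] w 0.993
roll -34.44 then tool delta mm [-0.6  2.1  4.2]
side dark at 5.65 63.0 110.0
side best contrast (np.float32(53.659996), np.float64(6.050000000000001), np.float64(1.5), np.float64(-1.5))
top dark at 4.2 39.0 46.0
top best contrast (np.float32(29.97982), np.float64(4.800000000000001), np.float64(-1.5), np.float64(1.5))
```

View pics/s18.png

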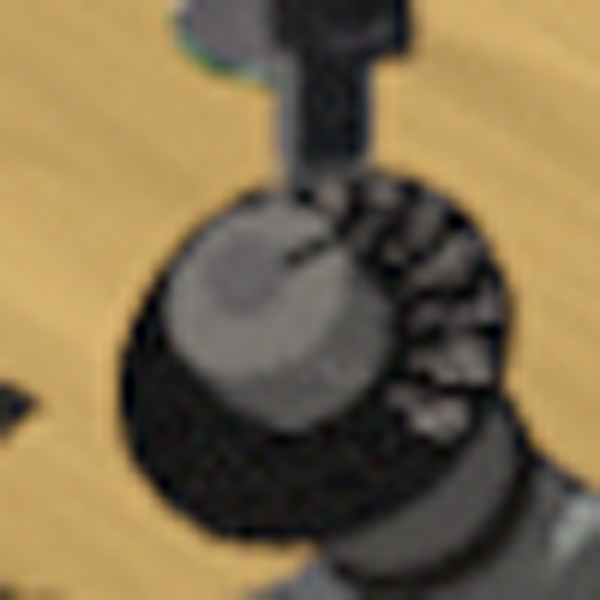

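```bash
cat > ov.py <<'E'
from h import *
P=np.load("pose.npz");sc,a,up=P["sc"],P["a"],P["up"];y=np.cross(a,up);c=camera("side")
off=np.array([.3,-.6])
for n in (4,5,5.5,6,6.5,7):
    t=np.radians((n-5)*20);d=np.cos(t)*up-np.sin(t)*y
    p=proj(c,np.array([sc+.0315*a+r*d for r in(.0095,.0225)]))+off
    print(n,np.round((p+.5-[225,155])*12).tolist())
g=cv2.cvtColor(c["pixels"],cv2.COLOR_RGB2GRAY).astype(np.float32)
ns=np.arange(2,9.01,.1);pr=[]
for n in ns:
    t=np.radians((n-5)*20);d=np.cos(t)*up-np.sin(t)*y
    p=(proj(c,np.array([sc+.0315*a+r*d for r in np.linspace(.012,.021,8)]))+off).astype(np.float32)
    pr.append(cv2.remap(g,p[:,:1],p[:,1:],cv2.INTER_LINEAR).mean())
print(ns[np.argmin(pr)])
E
python3 ov.py
```

```text
4 [[272.0, 251.0], [296.0, 205.0]]
5 [[282.0, 256.0], [320.0, 217.0]]
5.5 [[286.0, 260.0], [329.0, 226.0]]
6 [[289.0, 265.0], [336.0, 237.0]]
6.5 [[291.0, 270.0], [341.0, 249.0]]
7 [[292.0, 276.0], [343.0, 263.0]]
5.900000000000004
```

The collar is now at 6, since the line's slope in the side view fits 6. One more 20° stroke is needed.

>>> move_arm:
  targets:
    - [[0,0,0],-8.5,85]
    - [[0,0,0],-8.5,85]
    - [[0,0,0],-8.5,85]
    - [[0,0,0],-8.5,85]
    - [[0,0,20],0,85]
    - [[0,0,20],0,85]
    - [[0,0,0],0,85]

```text
time_s: 15.0
ee_pos: [0.4951, 0.0444, 0.2274]
tcp_rot: [[0.115, -0.993, -0.006], [-0.993, -0.115, -0.002], [0.001, 0.006, -1.0]]
force: [0.4, -0.2, 0.1]
grip_width: 0.995
```

```bash
python3 to.py .497 .0456 .2015 -82.9
```

```text
t 15.0 yaw -83.39 pos [0.4951 0.0444 0.2274] z [-0.006 -0.002 -1.   ] j [ 28.   5. -23.  -0. -62.  69.] F [ 0.4 -0.2  0.1] w 0.995
roll -0.49 then tool delta mm [-1.  -2.  25.9]
```

>>> move_arm:
  targets:
    - [[0,0,18],0,85]
    - [[0,0,0],0,75]
    - [[0,0,0],0,60]
    - [[0,0,0],0,60]

```text
time_s: 15.4
ee_pos: [0.4975, 0.0451, 0.2135]
tcp_rot: [[0.116, -0.993, 0.001], [-0.993, -0.116, 0.0], [0.0, -0.001, -1.0]]
force: [0.1, 0.0, 0.6]
grip_width: 0.701
```

```bash
python3 to.py .497 .0456 .2015 -82.9
```

```text
t 15.4 yaw -83.35 pos [0.4975 0.0451 0.2135] z [ 0.001  0.    -1.   ] j [ 28.   6. -25.   0. -59.  69.] F [0.1 0.  0.6] w 0.701
roll -0.45 then tool delta mm [-0.5  0.4 12. ]
```

>>> move_arm:
  targets:
    - [[-0.5,0.4,11.5],0,60]
    - [[0,0,0],0,52]
    - [[0,0,0],0,45]
    - [[0,0,0],0,38]
    - [[0,0,0],0,38]
    - [[0,0,0],0,38]

```text
time_s: 16.0
ee_pos: [0.4959, 0.0458, 0.2008]
tcp_rot: [[0.116, -0.993, -0.001], [-0.993, -0.116, 0.0], [-0.001, 0.001, -1.0]]
force: [-4.7, 3.7, 0.5]
grip_width: 0.53
```

>>> move_arm:
  targets:
    - [[0,0,0],5,38]
    - [[0,0,0],6,38]
    - [[0,0,0],6,38]
    - [[0,0,0],5.5,38]
    - [[0,0,0],0,38]

```text
time_s: 16.5
ee_pos: [0.4961, 0.0468, 0.2017]
tcp_rot: [[-0.276, -0.961, 0.0], [-0.961, 0.276, 0.002], [-0.002, 0.001, -1.0]]
force: [-9.1, 8.3, 8.0]
grip_width: 0.525
```

```bash
python3 to.py .497 .0456 .2015 -82.9
```

```text
t 16.5 yaw -106.01 pos [0.4961 0.0468 0.2017] z [ 0.     0.002 -1.   ] j [ 28.   6. -26.  -0. -58.  46.] F [-9.1  8.3  8. ] w 0.525
roll -23.11 then tool delta mm [ 1.3 -0.7  0.2]
```

Release, lift, and retreat so that both cameras see the scale.

>>> move_arm:
  targets:
    - [[0,0,0],0,55]
    - [[0,0,0],0,70]
    - [[0,0,-10],0,85]
    - [[0,0,-30],0,85]
    - [[0,0,-40],0,85]
    - [[0,0,0],0,85]

```text
time_s: 17.1
ee_pos: [0.4993, 0.0457, 0.2872]
tcp_rot: [[-0.273, -0.962, 0.009], [-0.962, 0.273, 0.002], [-0.004, -0.008, -1.0]]
force: [1.2, -0.1, 0.0]
grip_width: 0.997
```

```bash
python3 to.py .32 .35 .32; python3 ov.py
python3 - <<'E'
from h import *
S=camera("side")
crop(S,225,155,275,205,12,"pics/s19.png")
E
```

```text
t 17.1 yaw -105.82 pos [0.4993 0.0457 0.2872] z [ 0.009  0.002 -1.   ] j [ 28.   3. -18.   0. -69.  46.] F [ 1.2 -0.1  0. ] w 0.997
roll 0 then tool delta mm [-243.9  255.5  -32.8]
4 [[272.0, 251.0], [296.0, 205.0]]
5 [[282.0, 256.0], [320.0, 217.0]]
5.5 [[286.0, 260.0], [329.0, 226.0]]
6 [[289.0, 265.0], [336.0, 237.0]]
6.5 [[291.0, 270.0], [341.0, 249.0]]
7 [[292.0, 276.0], [343.0, 263.0]]
7.000000000000004
```

View pics/s19.png

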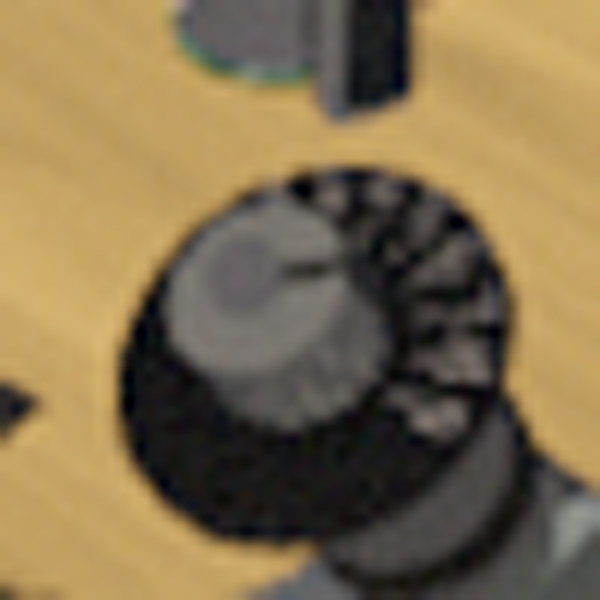

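>>> move_arm:
  targets:
    - [[0,0,-30],0,85]
    - [[-33,34,0],0,85]
    - [[-33,34,0],0,85]
    - [[-33,34,0],0,85]
    - [[-33,34,0],0,85]
    - [[-33,34,0],0,85]
    - [[-33,34,0],0,85]
    - [[0,0,0],0,85]

```text
time_s: 18.0
ee_pos: [0.3521, 0.2951, 0.3103]
tcp_rot: [[-0.269, -0.963, -0.001], [-0.963, 0.269, -0.001], [0.001, 0.0, -1.0]]
force: [0.3, -0.2, -0.0]
grip_width: 0.991
```

```bash
python3 line.py; python3 ov.py|tail -1
python3 - <<'E'
from h import *
S=camera("side");T=camera("top")
crop(S,160,130,290,230,6,"pics/s20.png")
crop(T,130,100,280,230,5,"pics/t20.png")
E
```

```text
side dark at 6.7 110.0 177.0
side best contrast (np.float32(75.19547), np.float64(7.550000000000001), np.float64(0.0), np.float64(-1.5))
top dark at 7.0 101.0 153.0
top best contrast (np.float32(58.644203), np.float64(6.800000000000001), np.float64(1.5), np.float64(-1.0))
7.000000000000004
```

View pics/s20.png

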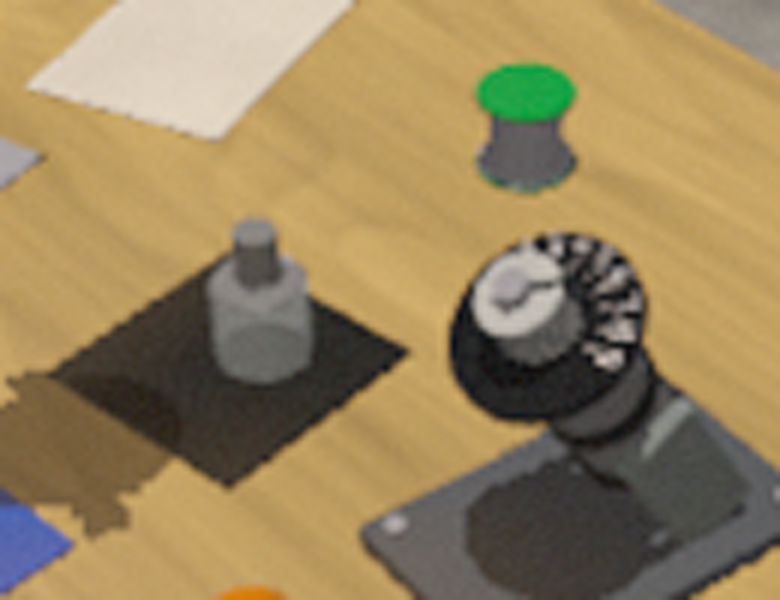

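View pics/t20.png

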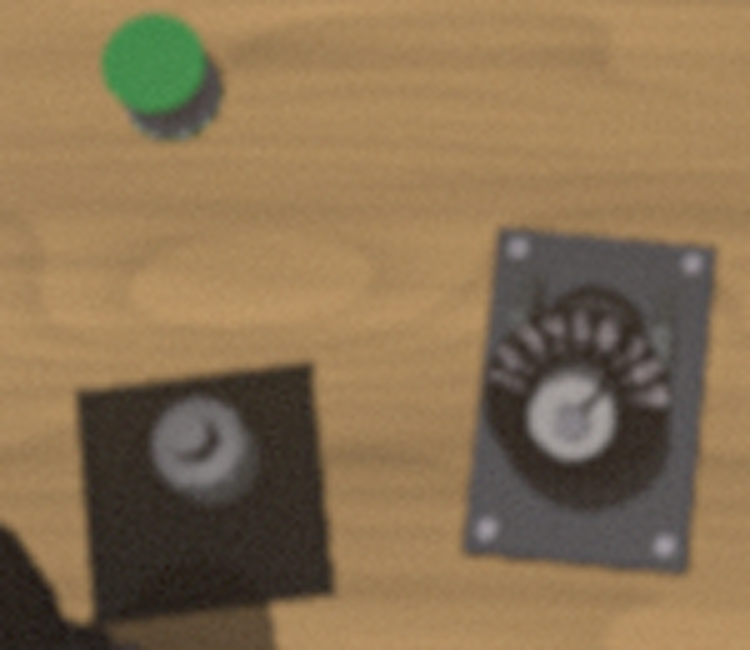

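```bash
python3 -c "
from rig import job,readout
o=readout.get_obs();print(o['time_s'],o['force']);print(job.hand_in())"
```

```text
18.25 [ 0.28754491  0.13797909 -0.38912473]
the job is handed in; nothing more can be done
None
```

I took the cap off along the driver's axis and stood it upright, rim down, on the black mat. I then turned the collar from 4 to 7 in two strokes and let go. The job was handed in at 18.25 s, with the arm clear of everything.

**Last checks:**
- **Cap:** it stands upright with its rim at least about 20 mm inside the mat's edges.
- **Collar:** the fixed-pose measurements put the line at 7.0 in the top view, and in the side view at 7.0 with the small image offset I had set by eye and 6.7 without it. Letting the image offset vary gave 6.8 (top) and 7.55 (side). I trust this variant less, because its fits ended at the edge of their search range. By eye the line points at 7 in both pictures.
- **Forces:** the highest wrist force I read was about 29 N, while turning the collar.
- **Other things:** the spool is where it was. The loose screwdriver was never approached, but I did not check it in a final picture.

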